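# Slant the tube rocker by the angle gauge and hold it

## Robot

A 7-joint arm with a two-finger parallel gripper is mounted at the origin on the work surface. World frame = base frame: x ahead of the robot, y to its left, z up, the work surface at z = 0. Lengths are in m, angles in rad, forces in N, time in s.
With the tool pointing down it reaches from about 0.425 to 0.95 m from the base axis. Payload 4.7 kg.
Tool frame: the origin (TCP) lies at the centre of the arm's flange, where the gripper is bolted on; the fingertips stand ctrl.tips_ahead ahead of it and the grasp point (between the pads) lies 155 mm ahead of it (ctrl.tips_ahead is the distance from the TCP to the fingertips, in m); z points along the fingers, x is the direction in which the jaws open and shut, and the axes are right-handed (so a half turn about z gives the same grasp; the last joint's range is limited). The gripper opens to 85 mm and grips with 20 to 120 N. Pads are 22 mm wide; open, the fingers measure 114 mm over their backs; the gripper's body (76 mm by 85 mm) begins 54 mm behind the grasp point. The pads swing forward as they close: fully open they stand 13 mm farther back than shut.
Start: joints at [1.115, 0.469, -0.049, 1.532, 0.024, 1.141, -0.082], TCP at [0.279, -0.614, 0.405] pointing down, gripper open.
Joint ranges: [-2.59, 2.59], [-0.33, 1.99], [-1.39, 1.29], [0.1, 2.45], [-1.04, 4.18], [0.21, 1.99], [-2.66, 2.66]. Speed limits (rad/s): [2.57, 2.57, 3.14, 3.14, 3.14, 3.14, 3.14].

## Interface

Orientations are given as a unit quaternion [w, x, y, z].
In Python, from rig import ctrl gives the robot as it stands.
- The arm moves only by the shell command python3 -m handwheel 'ROWS' [OPENING]. ROWS is a JSON object of lists of equal length, an entry for each row: "translation": the shift along the tool's x, y, z as a fraction of full scale, a list of three; "turn": the turn about the tool's z as a fraction of full scale. A call has 1 to 5 rows; each row is the pose to reach, as a shift and turn from the pose commanded when the call began, along the tool's axes at that moment, turning the shorter way round; what a row does not reach only later rows make up. Full scale, the value 1, is 20 cm for a shift and 180 degrees for a turn. A row lasts 1/10 s, in which the tool goes at most 50 mm and 8.59 degrees, less where a joint would pass 70% of its speed; a pose out of reach is approached as far as the arm can. A call with a number of a shift or a turn outside -1 to 1 is refused whole. A call with a gripper value outside its range is refused whole. OPENING is the gripper command: -1 is shut, 1 is fully open, values between are in proportion, set as the call begins (- or left out, the last holds). The fingers move at their own pace and stop on an object; the grip force is fixed at half the most. Time passes only in rows, so rows that repeat a pose let the fingers close. It gives the time, the measured TCP pose, the force and the opening at its end, in the units of the state.
- ctrl.observe(): the state, without advancing time (a new reading comes with each control period).
- ctrl.camera(name): name is "scene" or "side" or "wrist"; returns the picture (420x560x3 uint8, red, green, blue); there is no depth.
- ctrl.get_calibration(name): a dict with "K" (3x3 intrinsics, pixels), "dist" ([k1, k2, p1, p2, k3] as OpenCV has them; the pictures are not rectified), "R" (3x3) and "t" (3): a world point X has camera coordinates R X + t; the wrist camera has in their place "tool_from_camera" (4x4, takes a point from camera to tool coordinates, whose origin is the TCP and whose axes are the tool frame's). Camera axes: x right, y down, z forward; pixel columns grow to the right and rows downward; lengths in m; the calibration is good to about 2 mm. A picture is of the moment at which its call begins: read the wrist's pose just before it. get_calibration takes no time and is no camera call.
- ctrl.sign_off(): hands the job in, once; it reports no verdict.
The state is a dict: "clock": time; "q": joint angles; "joint_velocities": joint speeds; "joint_torque": joint torques, N m; "ee_pos": TCP position; "tcp_rot": TCP orientation; "ft_force": force on the tool from outside, world axes, zero at the start; "ft_torque": the same for the moment, N m; "opening": finger opening in m.
Only numpy, scipy, OpenCV 4.12 (cv2) and the standard library are available. Lean on these libraries where they do the work, as an engineer would, in place of code of your own. Each camera call takes 0.05 s, during which the arm holds its last target.

## Task

Lift the angle gauge out of the black rack, engage the blade tip at its foot fully home in the slot of the captive knob on the tube rocker, collar down on the knob, and with the gauge rock the knob over until the gauge's swinging pointer settles between the two prongs of the index on its dial. Finish holding it there: keep gripping the gauge, tip fully home and pointer still between the prongs, and do not let go, because the cradle springs back. Leave the dish, the bottle and the red tray alone.

Things in the scene. Friction and masses are not known exactly. Their poses are not given: they have to be found in the camera images.
- gauge_grip (a point): centre of the angle gauge's grip, a grey upright post at its top, 24 mm in x by 30 mm in y by 58 mm tall, free on all sides; it starts upright in the black rack, this point 183 mm above the table. Axes as gauge. The post's underside is 29 mm below this point, the top rim of the dial 25 mm below.
- gauge: the angle gauge, 192 mm tall, 0.25 kg; origin at the end of its blade tip, z up along it. From below: steel blade tip 8 mm (x) by 20 mm (y), 22 mm long; collar block 28 by 32 mm, 14 mm high; white round dial, 112 mm across, 16 mm thick, centred 86 mm up, its face looking along +x; grey grip post from 134 mm to the top.
- rack: black tube rack, fixed, 116 mm (x) by 156 mm (y), top 40 mm above its origin (underside centre, on the table), tubes up to 112 mm high at its -x side. The gauge stands upright in a slot 15 mm towards x from the middle, its tip in the slot and its collar on the rack's top: lift over 25 mm to be free.
- gauge_collar (a point): centre of the underside of the gauge's collar, where the blade tip begins, 22 mm above the tip's end and 143 mm below gauge_grip; axes as gauge
- pointer_tip (a point): tip of the gauge's swinging pointer, a thin black needle (2.4 mm wide) with a small dark bob, hanging plumb in front of the dial's face from the dial's centre, 44 mm above this tip; z points from tip to pivot. Lightly damped, it settles within about 1.5 s of the gauge coming to rest.
- pointer (a joint): angle of the pointer on the dial (rad, about the gauge's x axis; 0 when it points to the gauge's foot, positive when its tip is towards the gauge's +y). As it hangs plumb, leaning the gauge's top towards the gauge's +y by an angle makes it read plus that angle.
- index_gap (a point): the mark: middle of the gap of the index, a dark steel two-prong fork near the dial's lower edge, 44 mm from the dial's centre, its prongs 8 mm apart; z points to the dial's centre. Set stiffly before you start; not to be moved.
- index (a joint): angle of the index on the dial, measured like pointer (rad; between 0.22 and 0.38, so on the gauge's +y side); the pointer is on the mark when the two angles agree
- slot_mouth (a point): centre of the slot's mouth, in the square steel middle (34 mm) of the round black knob (65 mm) on the tube rocker. Slot 10.5 mm (this x) by 22.5 mm (this y), 24 mm deep, 2 mm lead-in; z points up out of it and tilts with the knob. The gauge's y goes along this y, either way round. The rocking axle runs along this x, 34 mm below this point, 50 mm above the table.
- rocker: the tube rocker's white stand, fixed, 170 mm (x) by 120 mm (y), two cheeks 62 mm high; origin at its underside centre. Between the cheeks rocks an aluminium cradle, 136 mm (x) by 160 mm (y), with the knob in its middle and a capped tube on either side, all lower than the slot's mouth.
- knob (a joint): rocking angle of the knob and cradle about the axle (rad, 0 level, right-handed about slot_mouth's x, range -0.5 to 0.5; starts up to 0.08 off level). A spring of 0.4 N m per rad with 0.06 N m friction brings it back towards level when let go.
- dish: steel dish with a flat lid, 104 mm across, 22 mm high, beyond the work; origin at its underside. Leave alone.
- bottle: closed white bottle, 64 mm across, 150 mm tall, at the left; origin at its underside. Leave alone.
- tray: open red divided tray, 100 by 150 by 50 mm, at the right; origin at its underside. Leave alone.
Not all that is in view belongs to the job. Of the things that look like the gauge, the smaller one is meant.

How it is judged:
By the outcome, as a careful person would: the job done as asked, in the order asked, and still so for the second after the job is handed in, while the arm keeps its last pose, push and grip.
It also fails if it takes over 51 s, if anything falls off the work surface, if the arm or the gripper's body presses on something with over 40 N, if the wrist force passes 120 N, or if a joint passes its speed limit or range.

## Working session

There is one attempt and no reset: what is moved stays moved. The work goes in short steps, Python scripts to look and compute and a shell command to move; the robot and the scene stay as the last step left them, time stands still between calls to the robot, and variables do not carry over. Pictures are saved under pics/ and viewed, and the job is handed in when it is done.

```bash
ls; mkdir -p pics; python3 - <<'E'
from rig import ctrl
import cv2,numpy as np
print(ctrl.observe()); print(ctrl.tips_ahead)
for n in ["scene","side","wrist"]:
    im=ctrl.camera(n); cv2.imwrite(f"pics/{n}0.png",im[:,:,::-1])
    c=ctrl.get_calibration(n); print(n,{k:np.round(v,4).tolist() for k,v in c.items()})
E
```

```text
pics
{'clock': 0.0, 'q': array([ 1.11508618,  0.46947438, -0.04861183,  1.53367468,  0.02412449,
        1.14102057, -0.08229308]), 'joint_velocities': array([ 0.00073102,  0.00030046,  0.0004595 , -0.00064593, -0.00078375,
        0.00083282, -0.00077728]), 'joint_torque': array([ 4.56969281e-05, -5.10308862e+01, -4.63480689e-02, -2.37714368e+01,
        1.06952639e-02,  7.39416835e-03, -1.08358037e-05]), 'ee_pos': array([ 0.27935751, -0.61421801,  0.40364709]), 'tcp_rot': array([-5.01149289e-04,  8.40840519e-01, -5.41282025e-01, -8.59747010e-04]), 'ft_force': array([-0.31707203, -0.45106132,  0.84989703]), 'ft_torque': array([-0.05260773, -0.00699161,  0.00998212]), 'opening': 0.08506446606485898}
0.1734
scene {'K': [[403.1585, 0.0, 279.548], [0.0, 403.1585, 210.9238], [0.0, 0.0, 1.0]], 'dist': [0.0078, 0.0, 0.0, 0.0, 0.0], 'R': [[-0.3496, 0.9366, 0.0214], [0.508, 0.2087, -0.8357], [-0.7872, -0.2813, -0.5488]], 't': [0.1841, -0.1445, 1.5513]}
side {'K': [[380.1764, 0.0, 277.3626], [0.0, 380.1764, 206.7802], [0.0, 0.0, 1.0]], 'dist': [-0.0512, 0.0, 0.0, 0.0, 0.0], 'R': [[-0.9069, -0.4208, 0.0198], [-0.2343, 0.4648, -0.8539], [0.3501, -0.779, -0.5201]], 't': [0.4586, 0.2367, 0.9701]}
wrist {'K': [[311.6436, 0.0, 279.7162], [0.0, 311.6436, 204.6942], [0.0, 0.0, 1.0]], 'dist': [-0.0142, 0.0, 0.0, 0.0, 0.0], 'tool_from_camera': [[1.0, -0.0002, 0.0002, 0.0001], [0.0001, 0.9633, 0.2685, -0.068], [-0.0002, -0.2685, 0.9633, 0.0314], [0.0, 0.0, 0.0, 1.0]]}
```

View pics/scene0.png

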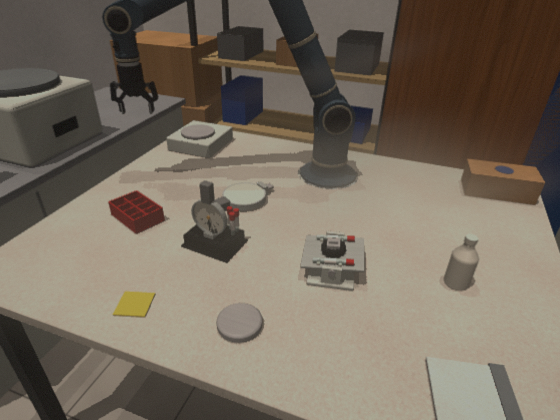

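View pics/side0.png

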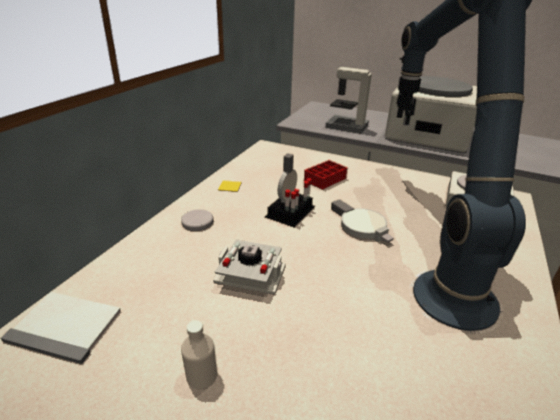

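View pics/wrist0.png

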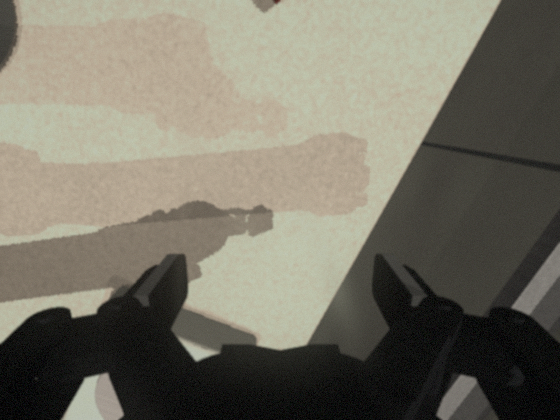

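```bash
cat > h.py <<'E'
from rig import ctrl
import cv2,numpy as np
from scipy.spatial.transform import Rotation as Ro
def cam(n):
    c=ctrl.get_calibration(n); K=np.array(c["K"]);d=np.array(c["dist"],float)
    if n=="wrist":
        s=ctrl.observe(); q=s["tcp_rot"]; Rt=Ro.from_quat([q[1],q[2],q[3],q[0]]).as_matrix()
        T=np.eye(4);T[:3,:3]=Rt;T[:3,3]=s["ee_pos"]
        W=T@np.array(c["tool_from_camera"]); R=W[:3,:3].T; t=-R@W[:3,3]
    else: R=np.array(c["R"]);t=np.array(c["t"])
    return K,d,R,t
def ray(C,uv):
    K,d,R,t=C; p=cv2.undistortPoints(np.array([[uv]],float),K,d)[0,0]
    v=R.T@np.array([p[0],p[1],1]); return -R.T@t, v/np.linalg.norm(v)
def onz(C,uv,z):
    o,v=ray(C,uv); return o+v*(z-o[2])/v[2]
def tri(Cs,uvs):
    A=np.zeros((3,3));b=np.zeros(3);L=[]
    for C,uv in zip(Cs,uvs):
        o,v=ray(C,uv);P=np.eye(3)-np.outer(v,v);A+=P;b+=P@o;L.append((o,v))
    X=np.linalg.solve(A,b); return X,[float(np.linalg.norm(np.cross(v,X-o))) for o,v in L]
def proj(C,X):
    K,d,R,t=C; return cv2.projectPoints(np.array(X,float).reshape(-1,1,3),cv2.Rodrigues(R)[0],t,K,d)[0][:,0]
def crop(im,x0,y0,x1,y1,s,name):
    c=cv2.resize(im[y0:y1,x0:x1,::-1],None,fx=s,fy=s,interpolation=cv2.INTER_CUBIC); cv2.imwrite(name,c)
E
python3 - <<'E'
import cv2
for n,b,s in [("scene",(160,165,300,265),5),("side",(240,140,420,250),4),("scene",(290,220,380,295),8),("side",(205,230,295,300),8)]:
    im=cv2.imread(f"pics/{n}0.png"); x0,y0,x1,y1=b
    cv2.imwrite(f"pics/c_{n}_{x0}.png",cv2.resize(im[y0:y1,x0:x1],None,fx=s,fy=s,interpolation=cv2.INTER_CUBIC))
E
```

```text
(no output)
```

View pics/c_scene_160.png

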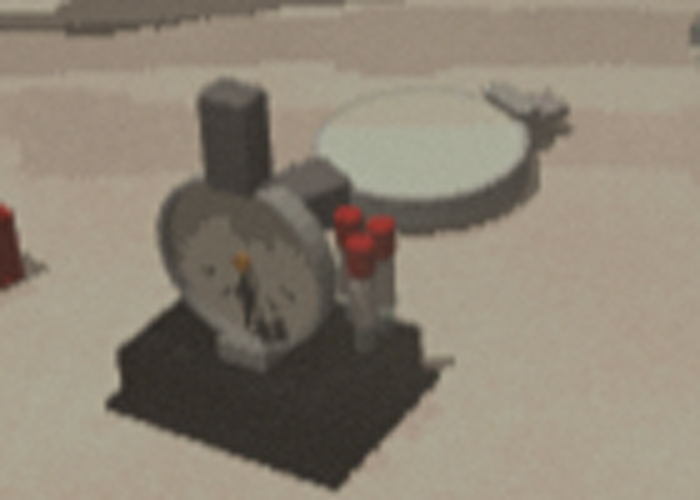

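View pics/c_side_240.png

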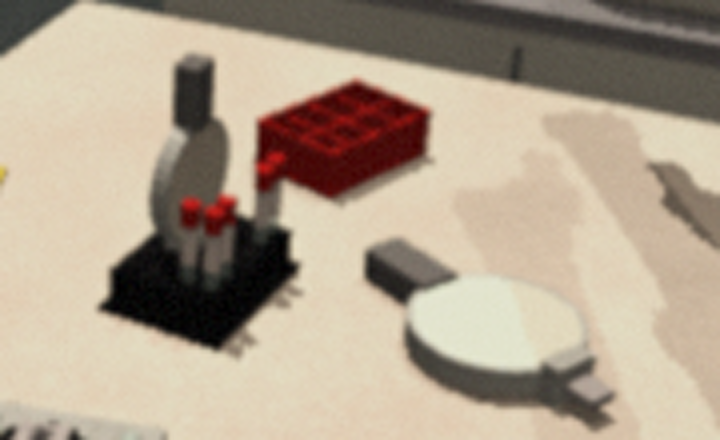

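View pics/c_scene_290.png

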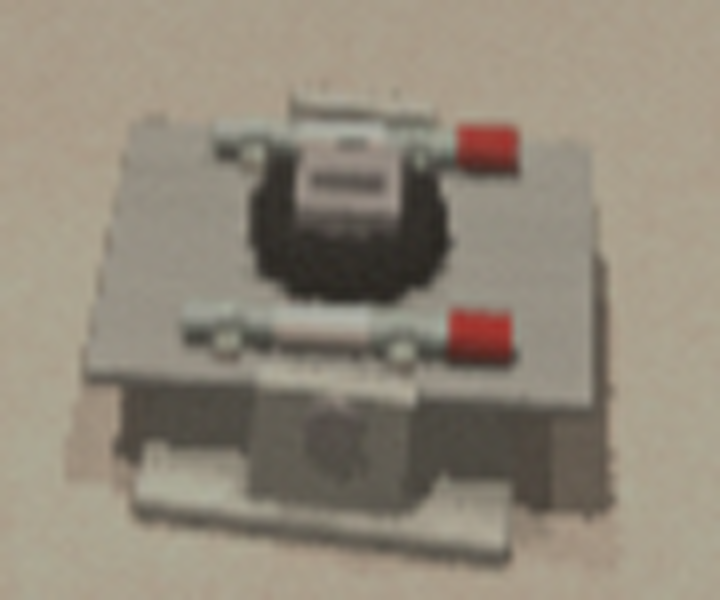

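View pics/c_side_205.png

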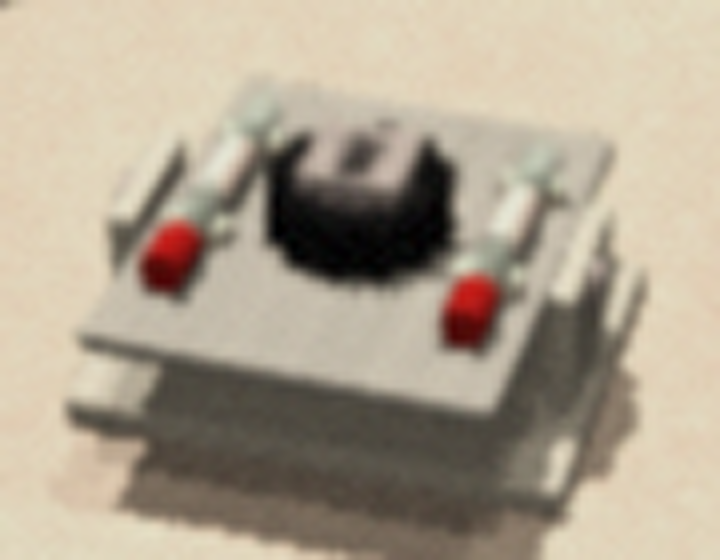

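The scene and side views show one rack gauge, plus a possible confusion:
- The gauge with grey post stands in the black rack at scene (208,215) and side (289,180), with its dial face towards the scene camera.
- A second, larger gauge lies on the table at scene (245,196) and side (363,222). The red tube caps and dish lid are no match.

I choose the upright, smaller one in the rack. The crop confirms it has a pointer and a fork on its dial, with the fork lower right. The rocker is at scene (333,255), its slot's long side running across the scene image.

```bash
python3 - <<'E'
from h import *
S,D=cam("scene"),cam("side")
print("cams",ray(S,(280,210))[0],ray(D,(280,210))[0])
# post top centre (scene crop 5x at 160,165 ; side crop 4x at 240,140)
pt=[(160+234/5,165+90/5),(240+195/4,140+62/4)]
print("posttop",tri([S,D],pt), onz(S,pt[0],.212),onz(D,pt[1],.212))
# slot mouth: scene crop 8x at 290,220 (348,180); side (205,230) (358,152)
sm=[(290+348/8,220+181/8),(205+358/8,230+152/8)]
print("slot",tri([S,D],sm), onz(S,sm[0],.084),onz(D,sm[1],.084))
# rack top corners? bottom corners on table in scene crop
for p in [(107,405),(337,488),(440,375)]: print("rackcorner z0",onz(S,(160+p[0]/5,165+p[1]/5),0))
for p in [(100,307),(222,348),(297,268)]: print("rack side z0",onz(D,(240+p[0]/4,140+p[1]/4),0))
# rocker cradle plate corners
for p in [(138,122),(590,145),(590,405),(88,380)]: print("cradle",onz(S,(290+p[0]/8,220+p[1]/8),.06))
# red cap tops
for p in [(347,215),(380,225),(360,243)]: print("cap",onz(S,(160+p[0]/5,165+p[1]/5),.112))
print("dish",onz(S,(240,318),.022),"bottle",onz(S,(470,240),.15),"tray",onz(S,(137,208),.05))
print("wrist pose", ctrl.observe()["ee_pos"])
E
```

```text
cams [1.35893145 0.29419578 0.72661551] [0.1317842  0.83867748 0.69763345]
posttop (array([ 0.56100617, -0.19454818,  0.20770135]), [0.001027108630936585, 0.0010271086309366882]) [ 0.56916661 -0.18919653  0.212     ] [ 0.5577403  -0.18778307  0.212     ]
slot (array([0.5208721 , 0.14574981, 0.08252473]), [0.0016574817685238105, 0.0016574817685239356]) [0.52464493 0.14751251 0.084     ] [0.52001176 0.14508949 0.084     ]
rackcorner z0 [ 0.59601608 -0.27523863  0.        ]
rackcorner z0 [ 0.61217144 -0.12029951  0.        ]
rackcorner z0 [ 0.49847258 -0.10982037  0.        ]
rack side z0 [ 0.61148181 -0.128701    0.        ]
rack side z0 [ 0.4955313 -0.1181865  0.       ]
rack side z0 [ 0.48410097 -0.26370176  0.        ]
cradle [0.48840208 0.06625213 0.06      ]
cradle [0.44233456 0.21461291 0.06      ]
cradle [0.57556614 0.23938543 0.06      ]
cradle [0.62250469 0.09144816 0.06      ]
cap [ 0.51664329 -0.15584466  0.112     ]
cap [ 0.51888073 -0.13442054  0.112     ]
cap [ 0.53929078 -0.13671148  0.112     ]
dish [0.79529526 0.00442554 0.022     ] bottle [0.47744228 0.46305162 0.15      ] tray [ 0.53832011 -0.46041186  0.05      ]
wrist pose [ 0.27937145 -0.61429369  0.40390034]
```

```bash
cat >> h.py <<'E'
def st():
    s=ctrl.observe(); q=s["tcp_rot"]; R=Ro.from_quat([q[1],q[2],q[3],q[0]]).as_matrix(); return s,R
def go(p,yaw):
    s,R=st(); d=R.T@(np.array(p)-s["ee_pos"])/0.2
    y0=np.arctan2(R[1,0],R[0,0]); dy=(yaw-y0+np.pi)%(2*np.pi)-np.pi
    print("t=%.2f"%s["clock"],"pos",s["ee_pos"].round(4),"yaw %.4f"%y0,"tiltz",R[:,2].round(4),"open %.4f"%s["opening"],"F",s["ft_force"].round(1))
    print("need",d.round(4),"turn",round(-dy/np.pi,4), "q",s["q"].round(2))
E
python3 -c "
from h import *
go([.562,-.193,.45],-.095)"
```

```text
t=0.15 pos [ 0.2794 -0.6143  0.4039] yaw -1.1440 tiltz [-7.0e-04  1.3e-03 -1.0e+00] open 0.0858 F [-0.4 -0.4  0. ]
need [-1.3329 -2.1584 -0.2287] turn -0.3339 q [ 1.12  0.47 -0.05  1.53  0.02  1.14 -0.08]
```

```bash
python3 -m handwheel '{"translation":[[-0.12,-0.2,-0.04],[-0.24,-0.4,-0.08],[-0.37,-0.6,-0.12],[-0.49,-0.8,-0.16],[-0.61,-0.99,-0.2]],"turn":[-0.03,-0.06,-0.09,-0.12,-0.16]}' 1; python3 -c "
from h import *
go([.562,-.193,.45],-.095)"
```

```text
clock: 0.65
ee_pos: [0.4101, -0.4194, 0.4449]
tcp_rot: [-0.0, 0.95, -0.313, -0.0]
ft_force: [0.4, -0.6, 1.4]
opening: 0.0854
t=0.65 pos [ 0.4101 -0.4194  0.4449] yaw -0.6362 tiltz [-1.e-04  1.e-04 -1.e+00] open 0.0854 F [ 0.4 -0.6  1.4]
need [-0.0617 -1.3619 -0.0255] turn -0.1723 q [ 0.91  0.3  -0.23  1.69  0.07  1.16  0.02]
```

```bash
python3 -m handwheel '{"translation":[[-0.01,-0.2,-0.01],[-0.02,-0.4,-0.02],[-0.04,-0.6,-0.02],[-0.05,-0.8,-0.03],[-0.06,-1.0,-0.03]],"turn":[-0.03,-0.06,-0.1,-0.13,-0.16]}'; python3 -c "
from h import *
go([.562,-.193,.45],-.095)"
```

```text
clock: 1.15
ee_pos: [0.5198, -0.2526, 0.4509]
tcp_rot: [0.0, 0.998, -0.067, 0.0]
ft_force: [1.3, 0.6, 0.8]
opening: 0.0855
t=1.15 pos [ 0.5198 -0.2526  0.4509] yaw -0.1350 tiltz [ 2.e-04 -4.e-04 -1.e+00] open 0.0855 F [1.3 0.6 0.8]
need [ 0.1692 -0.3235  0.0043] turn -0.0127 q [ 0.7   0.3  -0.41  1.69  0.13  1.17  0.13]
```

```bash
python3 -m handwheel '{"translation":[[0.08,-0.14,0],[0.16,-0.28,0],[0.16,-0.28,0],[0.16,-0.28,0]],"turn":[-0.01,-0.01,-0.01,-0.01]}'; python3 - <<'E'
from h import *
go([.562,-.193,.45],-.095)
cv2.imwrite("pics/w1.png",ctrl.camera("wrist")[:,:,::-1])
E
```

```text
clock: 1.55
ee_pos: [0.5588, -0.2024, 0.4503]
tcp_rot: [0.0, 0.999, -0.053, -0.0]
ft_force: [-0.9, -1.2, -0.5]
opening: 0.0857
t=1.55 pos [ 0.5588 -0.2024  0.4503] yaw -0.1056 tiltz [-8.e-04 -0.e+00 -1.e+00] open 0.0857 F [-0.9 -1.2 -0.5]
need [ 0.0108 -0.0483  0.0017] turn -0.0034 q [ 0.61  0.33 -0.43  1.66  0.15  1.18  0.04]
```

View pics/w1.png

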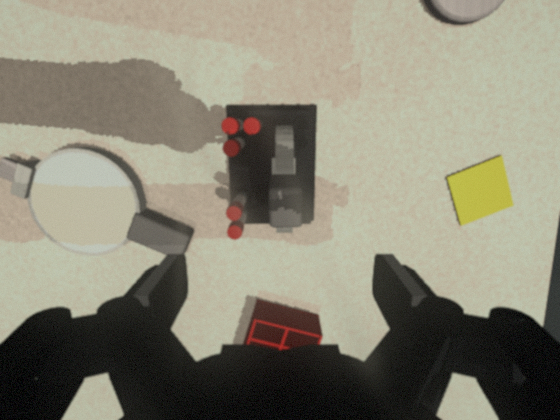

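```bash
python3 - <<'E'
import cv2
im=cv2.imread("pics/w1.png"); c=cv2.resize(im[95:245,210:330],None,fx=4,fy=4,interpolation=cv2.INTER_CUBIC)
c=cv2.convertScaleAbs(c,alpha=1.8,beta=10)
cv2.imwrite("pics/w1c.png",c)
E
```

```text
(no output)
```

View pics/w1c.png

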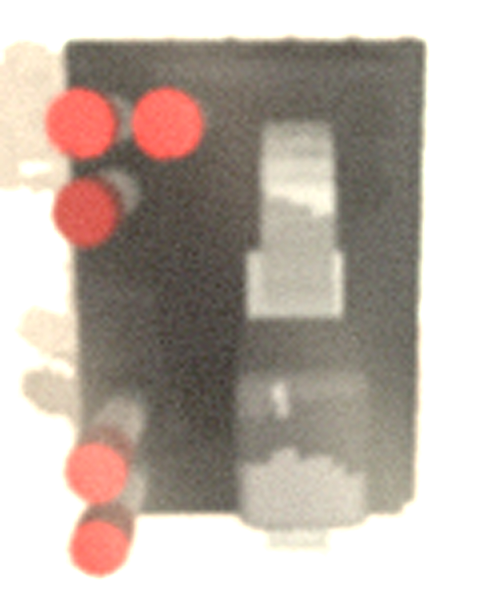

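```bash
python3 - <<'E'
from h import *
W=cam("wrist"); im=cv2.imread("pics/w1.png")
o=lambda x,y:(210+x/4-.4,95+y/4-.4)
print("post",[onz(W,o(*p),.212).round(4) for p in [(304,448),(240,448),(370,448),(304,370),(304,525)]])
print("rack top",[onz(W,o(*p),.04).round(4) for p in [(67,43),(425,40),(413,508),(82,512)]])
g=cv2.cvtColor(im,cv2.COLOR_BGR2GRAY)
for r in (195,200,205,214,220): print(r,g[r,262:312])
print(g[180:232,284])
E
```

```text
post [array([ 0.5631, -0.1954,  0.212 ]), array([ 0.5521, -0.1942,  0.212 ]), array([ 0.5744, -0.1966,  0.212 ]), array([ 0.5645, -0.1817,  0.212 ]), array([ 0.5616, -0.2094,  0.212 ])]
rack top [array([ 0.5053, -0.1157,  0.04  ]), array([ 0.6087, -0.1261,  0.04  ]), array([ 0.5938, -0.2685,  0.04  ]), array([ 0.4881, -0.2584,  0.04  ])]
195 [ 40  38  40  36  35  42  46  59  67  71  77  76  79  76  72  83  90 104
 108  98  81  74  75  72  75  80  73  75  78  77  75  83  82  82  80  83
  80  79  83  76  74  71  72  70  65  70  67  73  65  64]
200 [38 38 32 41 35 40 47 52 62 65 62 66 73 70 68 63 68 66 73 68 70 65 68 72
 73 73 76 75 79 79 78 80 83 84 82 84 84 81 81 83 82 75 74 74 76 75 74 72
 73 73]
205 [42 44 47 43 44 42 50 54 62 61 66 68 67 66 65 68 65 69 68 69 72 69 67 69
 72 72 75 75 78 79 83 80 85 78 81 87 83 84 85 79 81 77 73 77 81 78 76 78
 77 77]
214 [ 48  52  51  48  49  48  52  66  78  91  98 104  97 107 107 108 106 104
 107 104 108 107 108 106 108 107 110 111 108 116 113 114 113 111 109 107
 107 105 106  92  88  86  84  84  90  90  83  88  84  82]
220 [ 55  50  52  55  49  52  52  64  80  89  99 102 107 108 104 107 106 110
 107 108 106 106 108 103 105 107 111 109 111 108 110 112 115 114 114 117
 113 112 107 100  92  91  87  86  85  94  90  93 100 107]
[ 61  56  60  55  59  63  60  61  69  75  79  79  83  78  74  75  69  73
  68  69  68  73  67  72  74  67  72  79  87  95  98 107 109 108 108 107
 107 112 103 106 108 106 109 104 107 102 104 118 128 129 127 127]
```

```bash
python3 -c "
from h import *
go([.563,-.1955,.338],-.105)"
```

```text
t=1.60 pos [ 0.5583 -0.2036  0.4503] yaw -0.1080 tiltz [-1.e-03 -6.e-04 -1.e+00] open 0.0851 F [ 0.8  0.  -0.7]
need [ 0.0194 -0.0432  0.5616] turn -0.0009 q [ 0.61  0.33 -0.43  1.66  0.15  1.18  0.04]
```

```bash
python3 -m handwheel '{"translation":[[0.02,-0.043,0.05],[0.02,-0.043,0.2],[0.02,-0.043,0.4],[0.02,-0.043,0.56],[0.02,-0.043,0.56]],"turn":[0,0,0,0,0]}'; python3 -c "
from h import *
go([.563,-.1955,.338],-.105)"
```

```text
clock: 2.1
ee_pos: [0.5613, -0.1953, 0.3335]
tcp_rot: [-0.001, 0.999, -0.054, -0.005]
ft_force: [-0.8, -0.2, -0.6]
opening: 0.0854
t=2.10 pos [ 0.5613 -0.1953  0.3335] yaw -0.1086 tiltz [-0.0101  0.0029 -0.9999] open 0.0854 F [-0.8 -0.2 -0.6]
need [ 0.0084  0.0001 -0.0225] turn -0.0011 q [ 0.58  0.44 -0.41  1.79  0.21  0.97 -0.03]
```

```bash
python3 -m handwheel '{"translation":[[0,0,0],[0,0,0],[0,0,0],[0,0,0],[0,0,0]],"turn":[0,0,0,0,0]}' -1; python3 -m handwheel '{"translation":[[0,0,0],[0,0,0],[0,0,0]],"turn":[0,0,0]}'; python3 - <<'E'
from h import *
go([.563,-.1955,.338],-.105)
cv2.imwrite("pics/w2.png",ctrl.camera("wrist")[:,:,::-1])
E
```

```text
clock: 2.6
ee_pos: [0.5638, -0.1949, 0.3402]
tcp_rot: [0.0, 0.999, -0.054, 0.001]
ft_force: [-1.7, 0.2, 4.1]
opening: 0.0233
clock: 2.9
ee_pos: [0.5639, -0.1949, 0.3402]
tcp_rot: [0.0, 0.999, -0.054, 0.001]
ft_force: [-1.6, 0.2, 6.8]
opening: 0.0234
t=2.90 pos [ 0.5639 -0.1949  0.3402] yaw -0.1074 tiltz [ 0.0018 -0.001  -1.    ] open 0.0234 F [-1.6  0.2  6.8]
need [-0.0041  0.0034  0.0108] turn -0.0008 q [ 0.58  0.44 -0.42  1.78  0.21  0.97 -0.03]
```

View pics/w2.png

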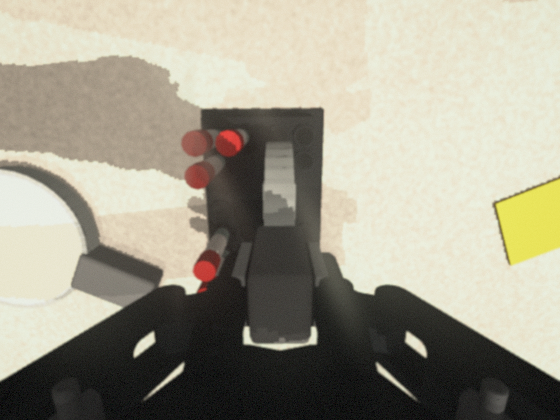

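```bash
python3 -m handwheel '{"translation":[[0,0,-0.1],[0,0,-0.25],[0,0,-0.45],[0,0,-0.65],[0,0,-0.85]],"turn":[0,0,0,0,0]}'; python3 -c "
from h import *
go([.72,.1,.62],.185)"
```

```text
clock: 3.45
ee_pos: [0.5632, -0.1947, 0.5096]
tcp_rot: [-0.0, 0.999, -0.054, -0.001]
ft_force: [1.6, 0.1, -2.2]
opening: 0.0232
t=3.45 pos [ 0.5632 -0.1947  0.5096] yaw -0.1072 tiltz [-1.1e-03  3.0e-04 -1.0e+00] open 0.0232 F [ 1.6  0.1 -2.2]
need [ 0.6215 -1.5491 -0.5522] turn -0.093 q [ 0.6   0.3  -0.44  1.57  0.13  1.31  0.04]
```

```bash
python3 -m handwheel '{"translation":[[0.06,-0.15,-0.06],[0.14,-0.34,-0.12],[0.22,-0.55,-0.2],[0.3,-0.75,-0.27],[0.38,-0.95,-0.34]],"turn":[-0.01,-0.02,-0.04,-0.06,-0.07]}'; python3 -c "
from h import *
go([.72,.1,.62],.185)"
```

```text
clock: 3.95
ee_pos: [0.6599, -0.0127, 0.5767]
tcp_rot: [0.0, 0.998, 0.057, -0.0]
ft_force: [0.5, -0.6, -1.6]
opening: 0.0235
t=3.95 pos [ 0.6599 -0.0127  0.5767] yaw 0.1141 tiltz [-9.e-04 -3.e-04 -1.e+00] open 0.0235 F [ 0.5 -0.6 -1.6]
need [ 0.3626 -0.5253 -0.217 ] turn -0.0226 q [ 0.31  0.41 -0.54  1.29  0.21  1.5  -0.09]
```

```bash
python3 -m handwheel '{"translation":[[0.1,-0.15,-0.06],[0.22,-0.32,-0.14],[0.3,-0.45,-0.2],[0.34,-0.5,-0.22],[0.34,-0.5,-0.22]],"turn":[-0.01,-0.02,-0.02,-0.02,-0.02]}';python3 -m handwheel '{"translation":[[0,0,0],[0,0,0],[0,0,0],[0,0,0],[0,0,0]],"turn":[0,0,0,0,0]}'; python3 -m handwheel '{"translation":[[0,0,0],[0,0,0],[0,0,0],[0,0,0],[0,0,0]],"turn":[0,0,0,0,0]}'; python3 - <<'E'
from h import *
go([.72,.1,.62],.185)
im=ctrl.camera("scene"); cv2.imwrite("pics/s3.png",im[:,:,::-1])
cv2.imwrite("pics/d3.png",ctrl.camera("side")[:,:,::-1])
s,R=st(); C=cam("scene")
print(proj(C,s["ee_pos"]+np.array([0,0,-.157-.097])))
E
```

```text
clock: 4.45
ee_pos: [0.7162, 0.0959, 0.6197]
tcp_rot: [-0.001, 0.996, 0.09, -0.001]
ft_force: [-0.5, 0.1, -2.4]
opening: 0.0235
clock: 4.95
ee_pos: [0.7156, 0.0923, 0.6209]
tcp_rot: [0.0, 0.996, 0.087, 0.0]
ft_force: [-0.0, -0.2, -3.3]
opening: 0.0232
clock: 5.45
ee_pos: [0.7158, 0.093, 0.6207]
tcp_rot: [0.0, 0.996, 0.088, 0.0]
ft_force: [0.5, -0.4, -1.3]
opening: 0.0235
t=5.45 pos [0.7158 0.093  0.6207] yaw 0.1756 tiltz [ 1.e-04 -1.e-04 -1.e+00] open 0.0235 F [ 0.5 -0.4 -1.3]
need [ 0.0268 -0.0307  0.0035] turn -0.003 q [ 0.11  0.53 -0.55  1.02  0.27  1.66 -0.18]
[[294.79592852 174.90891054]]
```

View pics/s3.png

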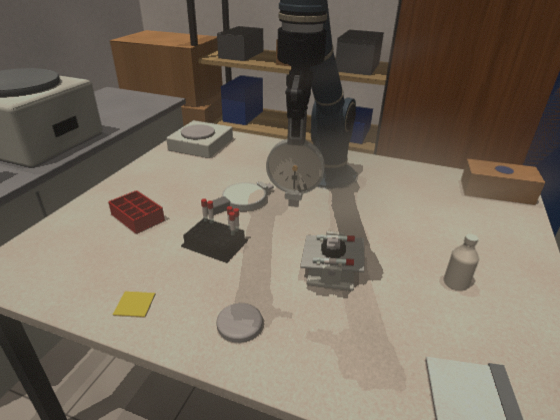

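```bash
python3 - <<'E'
import cv2
im=cv2.imread("pics/s3.png"); c=cv2.resize(im[130:210,255:335],None,fx=7,fy=7,interpolation=cv2.INTER_CUBIC)
cv2.imwrite("pics/s3c.png",cv2.convertScaleAbs(c,alpha=1.4))
E
python3 -c "
from h import *
go([.84,.15,.70],.175)"
```

```text
t=5.55 pos [0.7158 0.093  0.6207] yaw 0.1756 tiltz [ 0.e+00 -1.e-04 -1.e+00] open 0.0231 F [-0.5  0.3 -2.4]
need [ 0.6613 -0.172  -0.3965] turn 0.0002 q [ 0.11  0.53 -0.55  1.02  0.27  1.66 -0.18]
```

View pics/s3c.png

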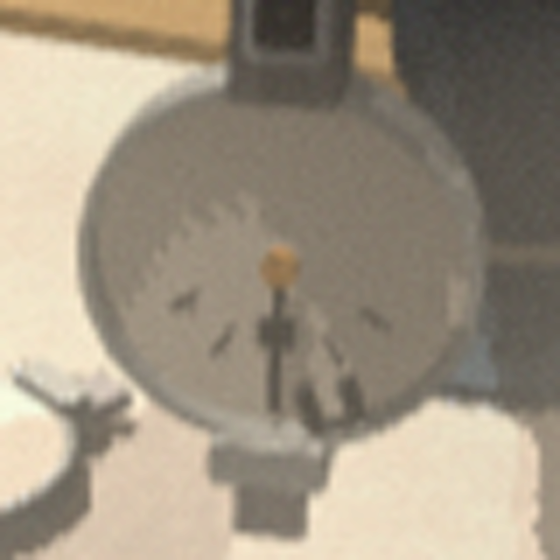

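```bash
python3 -m handwheel '{"translation":[[0.15,-0.04,-0.1],[0.3,-0.08,-0.2],[0.5,-0.13,-0.3],[0.66,-0.17,-0.4],[0.66,-0.17,-0.4]],"turn":[0,0,0,0,0]}';python3 -m handwheel '{"translation":[[0,0,0],[0,0,0],[0,0,0],[0,0,0],[0,0,0]],"turn":[0,0,0,0,0]}'; python3 -m handwheel '{"translation":[[0,0,0],[0,0,0],[0,0,0],[0,0,0],[0,0,0]],"turn":[0,0,0,0,0]}'; python3 - <<'E'
from h import *
go([.84,.15,.70],.175)
C=cam("scene");s,R=st();u,v=proj(C,s["ee_pos"]+np.array([0,0,-.157-.097]))[0].round().astype(int);print(u,v)
im=ctrl.camera("scene"); cv2.imwrite("pics/s4.png",im[:,:,::-1])
x0,y0=u-50,max(v-50,0); print(x0,y0)
crop(im,x0,y0,u+50,y0+100,7,"pics/s4c.png")
E
```

```text
clock: 6.05
ee_pos: [0.8272, 0.0945, 0.6753]
tcp_rot: [-0.035, 0.998, 0.042, 0.008]
ft_force: [0.2, -3.6, -3.4]
opening: 0.0234
clock: 6.55
ee_pos: [0.8248, 0.0938, 0.6786]
tcp_rot: [-0.036, 0.998, 0.042, 0.009]
ft_force: [-0.1, -0.2, -1.7]
opening: 0.0232
clock: 7.05
ee_pos: [0.8253, 0.093, 0.6781]
tcp_rot: [-0.035, 0.999, 0.041, 0.009]
ft_force: [-0.1, -0.1, -2.2]
opening: 0.0232
t=7.05 pos [0.8253 0.093  0.6781] yaw 0.0812 tiltz [ 0.0161  0.0701 -0.9974] open 0.0232 F [-0.1 -0.1 -2.2]
need [ 0.0985 -0.2847 -0.0882] turn -0.0299 q [-0.17  0.8   0.07  0.35 -0.13  1.96 -0.09]
274 173
224 123
```

View pics/s4c.png

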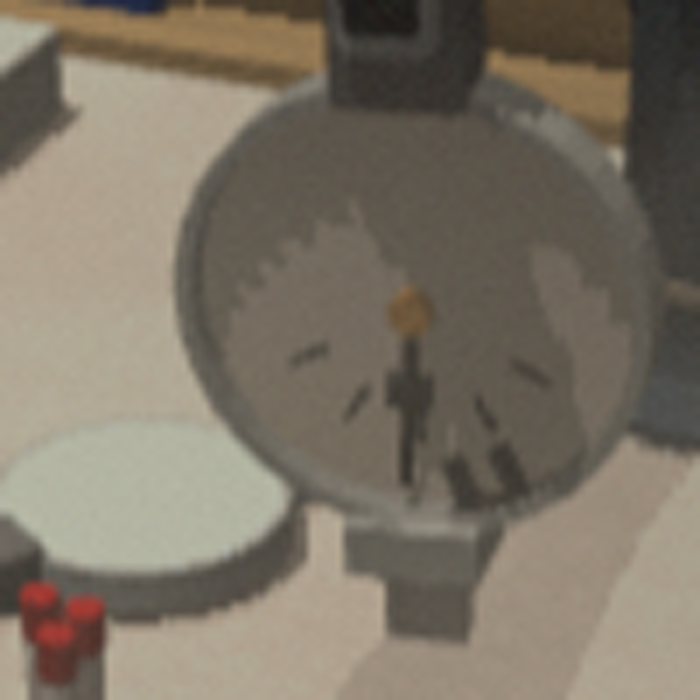

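```bash
cat > idx.py <<'E'
from h import *
def ang(C,Rg,piv3,pts,pivpx):
    # plane through piv3 with normal Rg[:,0]
    n=Rg[:,0]
    def hit(uv):
        o,v=ray(C,uv); return Rg.T@(o+v*(n@(piv3-o))/(n@v)-piv3)
    p0=hit(pivpx)
    for k,uv in pts.items():
        d=hit(uv)-p0; print(k,"r %.4f ang %.4f"%(np.hypot(d[1],d[2]),np.arctan2(d[1],-d[2])))
    print("piv off",p0.round(4))
E
python3 - <<'E'
from idx import *
C=cam("scene")
Rg=Ro.from_euler("z",.1756).as_matrix()
piv=np.array([.7158,.093,.6207-.157-.097])+Rg@[.011,0,0]
o=lambda x,y:(255+x/7-.43,130+y/7-.43)
ang(C,Rg,piv,{"ptr":o(273,413),"pA":o(312,408),"pB":o(350,398),"col":o(268,470)},o(279,265))
s,R=st()
Rg=R@np.diag([1,-1,-1])
piv=s["ee_pos"]+Rg@[.011,0,-.254]
o=lambda x,y:(224+x/7-.43,123+y/7-.43)
ang(C,Rg,piv,{"ptr":o(407,485),"pA":o(462,485),"pB":o(511,472),"pAt":o(455,462),"pBt":o(500,450),"pAb":o(468,505),"pBb":o(522,492),"col":o(420,545)},o(410,312))
import math
g=np.array([0,0,-1])@Rg; print("expected plumb",math.atan2(g[1],-g[2]))
go([.5225,.1463,.5],.185)
E
```

```text
ptr r 0.0447 ang 0.0054
pA r 0.0432 ang 0.2517
pB r 0.0429 ang 0.5075
col r 0.0629 ang -0.0064
piv off [0.     0.0001 0.0213]
ptr r 0.0431 ang -0.0530
pA r 0.0429 ang 0.2492
pB r 0.0431 ang 0.5350
pAt r 0.0371 ang 0.2486
pBt r 0.0373 ang 0.5512
pAb r 0.0481 ang 0.2491
pBb r 0.0485 ang 0.5280
col r 0.0583 ang 0.0039
piv off [0.     0.0009 0.0203]
expected plumb -0.06856853757667059
t=7.10 pos [0.8254 0.093  0.6781] yaw 0.0811 tiltz [ 0.016   0.07   -0.9974] open 0.0234 F [ 0.7 -0.1 -2.4]
need [-1.5067 -0.3288  0.8824] turn -0.0331 q [-0.17  0.8   0.07  0.35 -0.13  1.96 -0.09]
```

```bash
python3 -m handwheel '{"translation":[[-0.1,-0.02,0.06],[-0.3,-0.06,0.18],[-0.5,-0.11,0.3],[-0.7,-0.15,0.42],[-0.9,-0.2,0.53]],"turn":[0,-0.01,-0.01,-0.02,-0.02]}'; python3 -c "
from h import *
go([.5225,.1463,.5],.185)"
```

```text
clock: 7.6
ee_pos: [0.6436, 0.1251, 0.5714]
tcp_rot: [-0.034, 0.997, 0.072, 0.011]
ft_force: [0.6, 1.3, -2.1]
opening: 0.0234
t=7.60 pos [0.6436 0.1251 0.5714] yaw 0.1440 tiltz [ 0.0166  0.07   -0.9974] open 0.0234 F [ 0.6  1.3 -2.1]
need [-0.5935 -0.1687  0.3532] turn -0.0131 q [-0.26  0.34  0.02  1.35 -0.07  1.42 -0.08]
```

```bash
python3 -c "
from h import *
s,R=st()
go(np.array([.5225,.1463,.120])-R[:,2]*.322,.185)"
```

```text
t=7.60 pos [0.6436 0.1251 0.5714] yaw 0.1440 tiltz [ 0.0166  0.07   -0.9974] open 0.0234 F [ 0.6  1.3 -2.1]
need [-0.644  -0.0416  0.6383] turn -0.0131 q [-0.26  0.34  0.02  1.35 -0.07  1.42 -0.08]
```

```bash
python3 -m handwheel '{"translation":[[-0.18,-0.01,0.05],[-0.38,-0.02,0.2],[-0.55,-0.03,0.38],[-0.64,-0.04,0.55],[-0.64,-0.04,0.63]],"turn":[-0.01,-0.01,-0.01,-0.01,-0.01]}'; python3 -m handwheel '{"translation":[[0,0,0],[0,0,0],[0,0,0]],"turn":[0,0,0]}'; python3 - <<'E'
from h import *
s,R=st()
go(np.array([.5225,.1463,.120])-R[:,2]*.322,.185)
C=cam("scene");D=cam("side")
im=ctrl.camera("scene"); cv2.imwrite("pics/s5.png",im[:,:,::-1])
crop(im,280,170,390,300,5,"pics/s5c.png")
im=ctrl.camera("side"); cv2.imwrite("pics/d5.png",im[:,:,::-1])
crop(im,190,170,310,310,5,"pics/d5c.png")
im=ctrl.camera("wrist"); cv2.imwrite("pics/w5.png",im[:,:,::-1])
E
```

```text
clock: 8.1
ee_pos: [0.5167, 0.1235, 0.4412]
tcp_rot: [-0.034, 0.995, 0.089, 0.008]
ft_force: [0.4, 0.3, -2.1]
opening: 0.0233
clock: 8.4
ee_pos: [0.5212, 0.1236, 0.4454]
tcp_rot: [-0.035, 0.995, 0.088, 0.013]
ft_force: [-0.4, 0.6, -2.0]
opening: 0.0237
t=8.40 pos [0.5212 0.1236 0.4454] yaw 0.1748 tiltz [ 0.0192  0.071  -0.9973] open 0.0237 F [-0.4  0.6 -2. ]
need [-0.0251 -0.002   0.0206] turn -0.0033 q [-0.28  0.2  -0.02  1.82 -0.07  1.08 -0.09]
```

View pics/s5c.png

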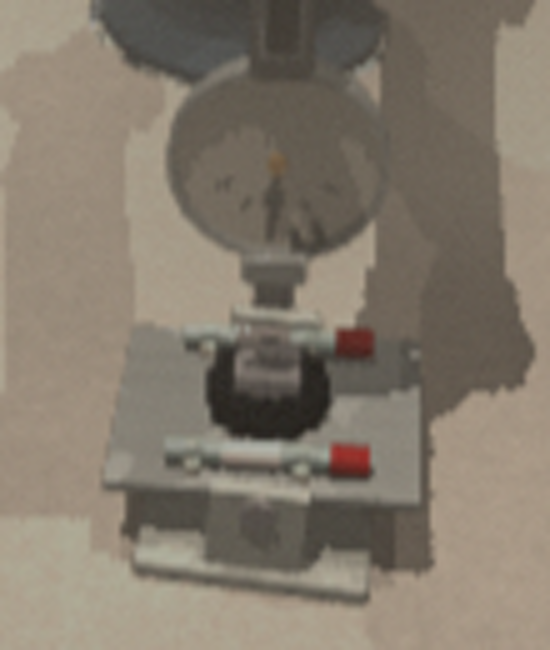

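View pics/d5c.png

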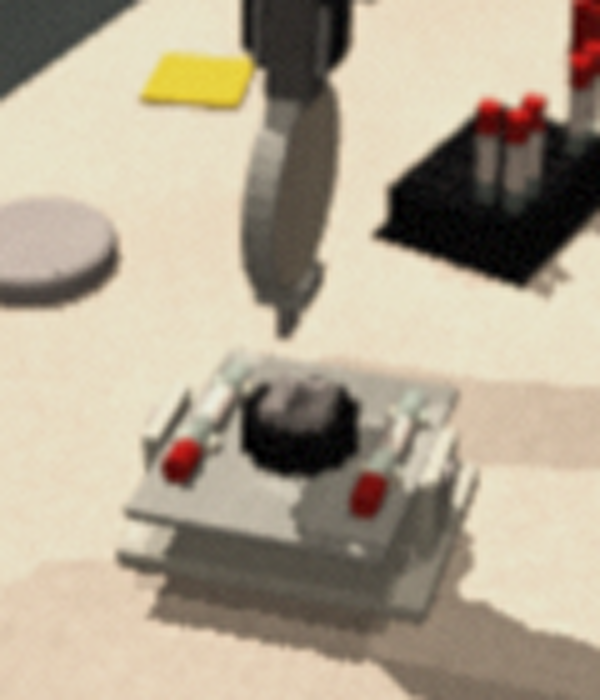

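View pics/w5.png

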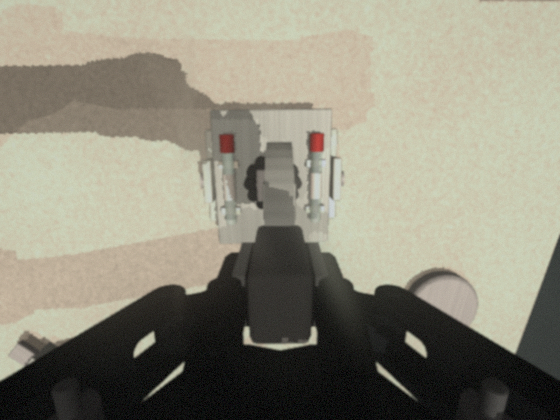

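```bash
python3 - <<'E'
import cv2
a=cv2.imread("pics/s5.png")[210:265,300:370]; b=cv2.imread("pics/scene0.png")[210:265,300:370]
c=cv2.imread("pics/d5.png")[215:270,215:285]; d=cv2.imread("pics/side0.png")[215:270,215:285]
import numpy as np
f=lambda i:cv2.convertScaleAbs(cv2.resize(i,None,fx=5,fy=5,interpolation=cv2.INTER_CUBIC),alpha=1.3)
cv2.imwrite("pics/q5.png",np.vstack([np.hstack([f(a),f(b)]),np.hstack([f(c),f(d)])]))
E
```

```text
(no output)
```

View pics/q5.png

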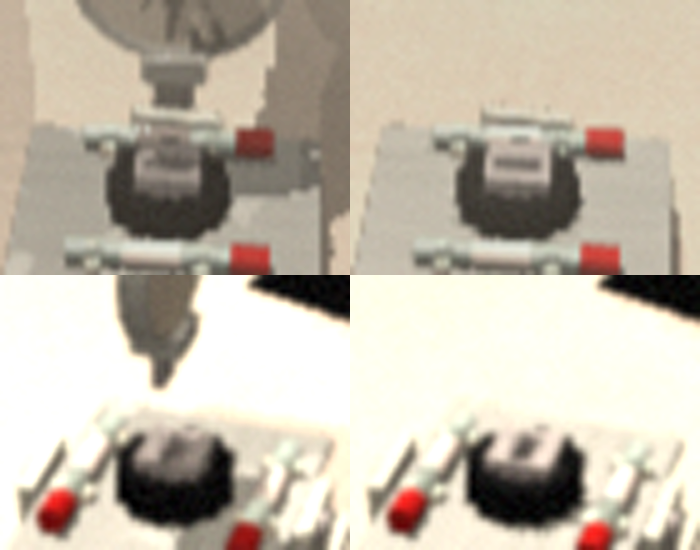

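```bash
python3 - <<'E'
from h import *
S,D,W=cam("scene"),cam("side"),cam("wrist"); s,R=st()
print("tip FK",(s["ee_pos"]+R[:,2]*.322).round(4))
t=tri([S,D],[(334.3,231),(246.8,237)]); print("tip tri",t)
m=tri([S,D],[(333.2,241.6),(249.6,249.4)]); print("slot tri",m); print("diff",(m[0]-t[0]).round(4))
# wrist: red caps in saved picture (pose unchanged)
im=cv2.imread("pics/w5.png"); hsv=cv2.cvtColor(im,cv2.COLOR_BGR2HSV)
k=((hsv[...,1]>150)&((hsv[...,0]<10)|(hsv[...,0]>170))&(hsv[...,2]>80)).astype(np.uint8)
n,l,stt,c=cv2.connectedComponentsWithStats(k)
for i in range(1,n):
    if stt[i,4]>30: print("cap",c[i].round(1),stt[i],onz(W,c[i],.072).round(4))
g=cv2.cvtColor(im,cv2.COLOR_BGR2GRAY); 
for r in (170,180,190): print(r,g[r,238:310])
for p in [(229,170),(316,170),(229,210),(316,210),(272.5,180),(246,180),(300,180)]: print(p,onz(W,p,.07).round(4), (R.T@(onz(W,p,.07)-s["ee_pos"])).round(4))
E
```

```text
tip FK [0.5267 0.1464 0.1236]
tip tri (array([0.52662707, 0.14667004, 0.12208434]), [0.0004743950610511421, 0.0004743950610512624])
slot tri (array([0.51999409, 0.14571961, 0.08331444]), [0.0001925688376175355, 0.00019256883761749392])
diff [-0.0066 -0.001  -0.0388]
cap [316.9 142.1] [311 134  12  17 169] [0.5605 0.1989 0.072 ]
cap [225.9 142.2] [221 136  10  16  92] [0.4628 0.1816 0.072 ]
170 [124 123 122 118 121 123 124 120 100  74  56  50  47  54  45  47  47  53
  65  82  90  91  93  92  90  98 108 125 134 133 132 134 136 133 135 133
 135 137 140 135 138 134 133 138 138 137 139 136 135 136 137 137 137 136
 139 120  98  82  80 101 135 166 176 180 179 181 183 178 169 162 139 115]
180 [120 124 125 126 122 112  93  70  52  48  43  53  50  50  46  45  47  49
  82  97 113 120 117 121 119 114 113 123 129 132 134 134 136 138 138 135
 140 135 134 137 137 140 141 138 137 137 137 138 137 136 141 143 139 142
 137 131 113  90  87  83  79  89 117 150 171 175 180 176 160 143 127 110]
190 [124 125 124 120 125 123 123 118 111 103  79  54  49  50  49  47  47  49
  61  88 111 115 120 115 112 112 113 105 107 108 110 106 105 105 109 108
 107 109 110 109 108 108 114 112 116 123 125 129 131 143 146 148 152 152
 150 156 160 137 115 122 157 166 173 174 177 173 178 177 163 147 129 116]
(229, 170) [0.4702 0.1521 0.07  ] [-0.0562 -0.012   0.3749]
(316, 170) [0.5658 0.1687 0.07  ] [ 0.0407 -0.0115  0.3778]
(229, 210) [0.4766 0.107  0.07  ] [-0.0577  0.0334  0.3718]
(316, 210) [0.5748 0.1236 0.07  ] [0.0418 0.0343 0.3747]
(272.5, 180) [0.5197 0.1493 0.07  ] [-0.008  -0.0005  0.3756]
(246, 180) [0.4905 0.1443 0.07  ] [-0.0377 -0.0007  0.3747]
(300, 180) [0.5502 0.1546 0.07  ] [ 0.0229 -0.0004  0.3765]
```

```bash
python3 -c "
from h import *
s,R=st()
go(np.array([.5200,.1457,.092])-R[:,2]*.322,.178)"
```

```text
t=8.55 pos [0.5209 0.1236 0.4448] yaw 0.1749 tiltz [ 0.0181  0.0707 -0.9973] open 0.0235 F [-0.1  0.9 -1.7]
need [-0.0384  0.008   0.1568] turn -0.001 q [-0.28  0.2  -0.02  1.82 -0.07  1.08 -0.09]
```

```bash
python3 -m handwheel '{"translation":[[-0.02,0.0,0.03],[-0.038,0.008,0.08],[-0.038,0.008,0.14],[-0.038,0.008,0.155],[-0.038,0.008,0.155]],"turn":[-0.001,-0.001,-0.001,-0.001,-0.001]}'; python3 - <<'E'
from h import *
s,R=st()
go(np.array([.5200,.1457,.092])-R[:,2]*.322,.178)
print("tip",(s["ee_pos"]+R[:,2]*.322).round(4))
a=ctrl.camera("scene")[205:265,300:370,::-1]; c=ctrl.camera("side")[215:275,215:285,::-1]
f=lambda i:cv2.convertScaleAbs(cv2.resize(i,None,fx=5,fy=5,interpolation=cv2.INTER_CUBIC),alpha=1.3)
cv2.imwrite("pics/q6.png",np.hstack([f(a),f(c)]))
E
```

```text
clock: 9.05
ee_pos: [0.5135, 0.123, 0.4113]
tcp_rot: [-0.034, 0.995, 0.09, 0.01]
ft_force: [0.5, 0.2, -1.8]
opening: 0.0232
t=9.05 pos [0.5135 0.123  0.4113] yaw 0.1785 tiltz [ 0.014   0.0696 -0.9975] open 0.0232 F [ 0.5  0.2 -1.8]
need [ 0.0105 -0.0005 -0.009 ] turn 0.0002 q [-0.28  0.22 -0.03  1.88 -0.07  1.01 -0.09]
tip [0.518  0.1454 0.0901]
```

View pics/q6.png

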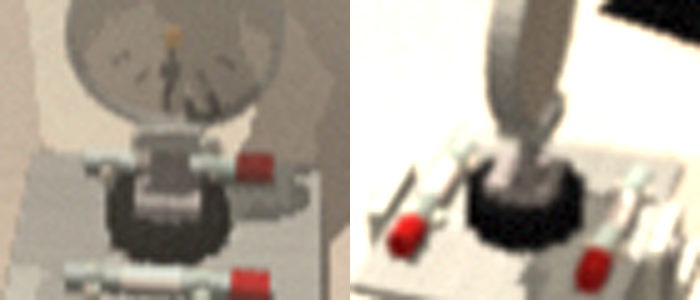

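```bash
python3 -m handwheel '{"translation":[[0,0,0],[0,0,0],[0,0,0]],"turn":[0,0,0]}'; python3 -c "
from h import *
s,R=st()
print('tip',(s['ee_pos']+R[:,2]*.322).round(4))
go(np.array([.5200,.1457,.074])-R[:,2]*.322,.178)
print(R.T@[0,0,-.01]/.2,R.T@[-.178*.01,.984*.01,0]/.2)"
```

```text
clock: 9.45
ee_pos: [0.5137, 0.1229, 0.4128]
tcp_rot: [-0.034, 0.995, 0.089, 0.011]
ft_force: [0.2, -1.0, -2.8]
opening: 0.0232
tip [0.5191 0.1456 0.0916]
t=9.45 pos [0.5137 0.1229 0.4128] yaw 0.1784 tiltz [ 0.0167  0.0703 -0.9974] open 0.0232 F [ 0.2 -1.  -2.8]
need [0.0021 0.0061 0.088 ] turn 0.0001 q [-0.28  0.22 -0.02  1.88 -0.07  1.01 -0.09]
[-0.00144712  0.00331107  0.04986926] [-2.96183283e-05 -4.98887067e-02  3.31150534e-03]
```

```bash
python3 -m handwheel '{"translation":[[0.002,0.002,0.025],[0.002,0.003,0.05],[0.002,0.005,0.07],[0.002,0.006,0.088],[0.002,0.006,0.088]],"turn":[0,0,0,0,0]}'; python3 -c "
from h import *
s,R=st()
print('tip',(s['ee_pos']+R[:,2]*.322).round(4),s['ft_torque'])
go(np.array([.5200,.1457,.062])-R[:,2]*.322,.178)"
```

```text
clock: 9.95
ee_pos: [0.5147, 0.1231, 0.3943]
tcp_rot: [-0.034, 0.995, 0.089, 0.011]
ft_force: [1.5, 0.9, -3.4]
opening: 0.0229
tip [0.52   0.1456 0.0731] [-0.0031717  -0.4895512  -0.00677592]
t=9.95 pos [0.5147 0.1231 0.3943] yaw 0.1783 tiltz [ 0.0163  0.0701 -0.9974] open 0.0229 F [ 1.5  0.9 -3.4]
need [-0.0015  0.0034  0.0556] turn 0.0001 q [-0.28  0.24 -0.03  1.9  -0.07  0.97 -0.09]
```

```bash
python3 -m handwheel '{"translation":[[0,-0.005,0.015],[0,-0.01,0.03],[0,-0.015,0.045],[0,-0.02,0.056],[0,-0.02,0.06]],"turn":[0,0,0,0,0]}'; python3 - <<'E'
from h import *
s,R=st()
print('tip',(s['ee_pos']+R[:,2]*.322).round(4),s['ft_torque'])
go(np.array([.5200,.1457,.062])-R[:,2]*.322,.178)
a=ctrl.camera("scene")[185:265,300:370,::-1]; c=ctrl.camera("side")[195:275,215:285,::-1]
f=lambda i:cv2.convertScaleAbs(cv2.resize(i,None,fx=5,fy=5,interpolation=cv2.INTER_CUBIC),alpha=1.3)
cv2.imwrite("pics/q7.png",np.hstack([f(a),f(c)]))
E
```

```text
clock: 10.45
ee_pos: [0.5143, 0.1275, 0.3838]
tcp_rot: [-0.034, 0.995, 0.089, 0.012]
ft_force: [0.1, -2.0, 6.2]
opening: 0.0236
tip [0.5198 0.1499 0.0626] [-0.84608281  0.06755781 -0.00851569]
t=10.45 pos [0.5143 0.1275 0.3838] yaw 0.1784 tiltz [ 0.0169  0.0694 -0.9974] open 0.0236 F [ 0.1 -2.   6.2]
need [-0.0026  0.0209  0.0014] turn 0.0001 q [-0.28  0.25 -0.03  1.91 -0.07  0.95 -0.09]
```

View pics/q7.png

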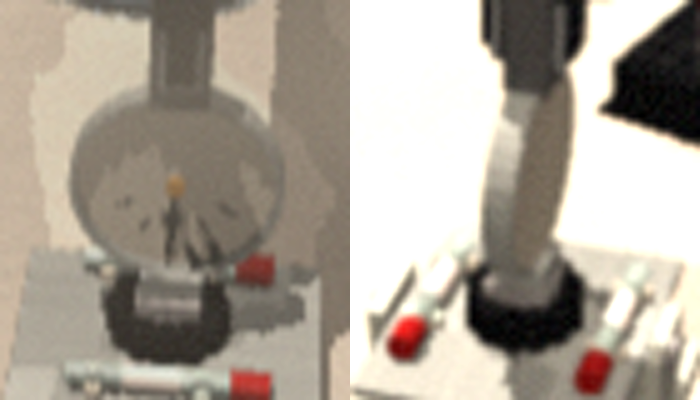

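```bash
python3 -m handwheel '{"translation":[[0,-0.035,0.002],[0,-0.07,0.005],[0,-0.123,0.012],[0,-0.167,0.02],[0,-0.21,0.031]],"turn":[0,0,0,0,0]}'; python3 - <<'E'
from h import *
s,R=st()
P=s['ee_pos']+R[:,2]*.157-np.array([.52,.1457,.05]); ly=P@[-.178,.984,0]
print('lean %.4f r %.4f'%(np.arctan2(ly,P[2]),np.hypot(ly,P[2])),"x'",P@[.984,.178,0],s['ft_torque'])
go([0.52,.1457,.3],.178)
a=ctrl.camera("scene")[185:265,300:370,::-1]; c=ctrl.camera("side")[195:275,215:285,::-1]
f=lambda i:cv2.convertScaleAbs(cv2.resize(i,None,fx=5,fy=5,interpolation=cv2.INTER_CUBIC),alpha=1.3)
cv2.imwrite("pics/q8.png",np.hstack([f(a),f(c)]))
E
```

```text
clock: 11.05
ee_pos: [0.5066, 0.1694, 0.3805]
tcp_rot: [-0.034, 0.995, 0.089, 0.011]
ft_force: [-0.6, -3.4, 6.8]
opening: 0.0234
lean 0.2035 r 0.1776 x' -0.0044860613885654155 [-1.26655945  0.03467378 -0.00233438]
t=11.05 pos [0.5066 0.1694 0.3805] yaw 0.1782 tiltz [ 0.0166  0.0691 -0.9975] open 0.0234 F [-0.6 -3.4  6.8]
need [0.0334 0.1544 0.3946] turn 0.0001 q [-0.35  0.26 -0.05  1.91 -0.06  0.94 -0.18]
```

View pics/q8.png

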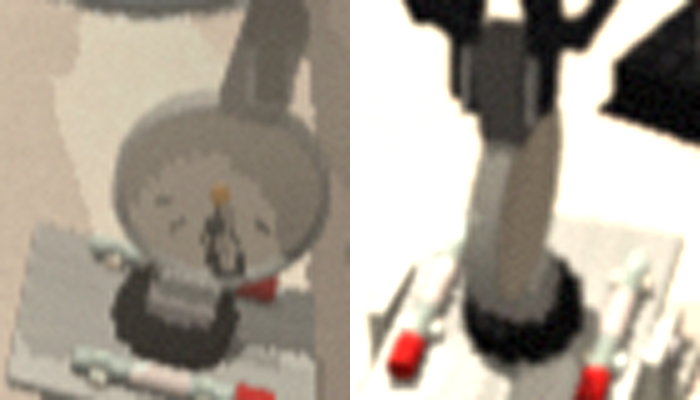

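```bash
python3 -m handwheel '{"translation":[[0,-0.03,0.008],[0,-0.06,0.018],[0,-0.09,0.03],[0,-0.117,0.041],[0,-0.141,0.052]],"turn":[0,0,0,0,0]}'; for i in 1 2 3; do python3 -m handwheel '{"translation":[[0,0,0],[0,0,0],[0,0,0],[0,0,0],[0,0,0]],"turn":[0,0,0,0,0]}' >/dev/null; done; cat > look.py <<'E'
from h import *
import sys
s,R=st()
P=s['ee_pos']+R[:,2]*.157-np.array([.52,.1457,.05]); ly=P@[-.178,.984,0]
print('lean %.4f r %.4f'%(np.arctan2(ly,P[2]),np.hypot(ly,P[2])),"x'",P@[.984,.178,0],s['ft_torque'])
go([0.52,.1457,.3],.178)
i1=ctrl.camera("scene");i2=ctrl.camera("side")
cv2.imwrite(f"pics/{sys.argv[1]}_s.png",i1[:,:,::-1]); cv2.imwrite(f"pics/{sys.argv[1]}_d.png",i2[:,:,::-1])
f=lambda i,k:cv2.convertScaleAbs(cv2.resize(i,None,fx=k,fy=k,interpolation=cv2.INTER_CUBIC),alpha=1.3)
cv2.imwrite(f"pics/{sys.argv[1]}.png",np.hstack([f(i1[195:255,315:375,::-1],8),f(i2[195:275,215:255,::-1],6)]))
E
python3 look.py q9
```

```text
clock: 11.65
ee_pos: [0.5017, 0.1981, 0.3722]
tcp_rot: [-0.034, 0.995, 0.089, 0.011]
ft_force: [-1.2, -0.6, 6.0]
opening: 0.0233
lean 0.3788 r 0.1780 x' -0.0042639010838044404 [-0.3635779   0.14293904 -0.03345156]
t=13.15 pos [0.5016 0.1985 0.372 ] yaw 0.1784 tiltz [ 0.0161  0.0716 -0.9973] open 0.0228 F [-0.7  0.1  4.3]
need [0.0336 0.2998 0.3414] turn 0.0001 q [-0.39  0.28 -0.06  1.9  -0.05  0.92 -0.24]
```

View pics/q9.png

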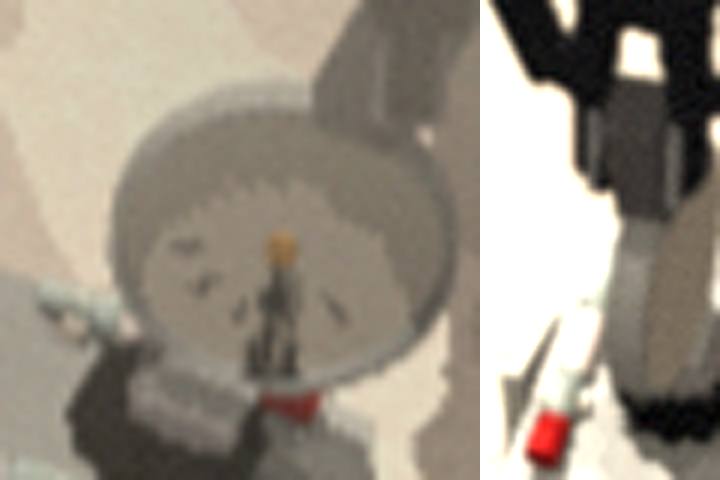

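```bash
python3 - <<'E'
from h import *
C=cam("scene")
im=cv2.imread("pics/q9_s.png"); g=cv2.cvtColor(im,cv2.COLOR_BGR2GRAY)
print("cols 342..356")
for r in range(224,246): print(r,g[r,342:357])
c=cv2.resize(im[222:246,338:362],None,fx=24,fy=24,interpolation=cv2.INTER_LANCZOS4)
cv2.imwrite("pics/q9z.png",cv2.convertScaleAbs(c,alpha=1.6))
# plumb direction in image at pivot
piv=np.array([.520,.1457,.05])+(.034+64e-3)*np.array([-.178*np.sin(.375),.984*np.sin(.375),np.cos(.375)])+np.array([.984,.178,0])*.011
print(proj(C,[piv,piv-[0,0,.044]]))
E
```

```text
cols 342..356
224 [105 104 105 106 105 105 102 102 107 106 104 104 106 104 102]
225 [105 106 105 107 105 103  96  88  96  94  98 104 105 104 104]
226 [105 106 106 105 103 103  93  87  89  88  97 104 105 105 101]
227 [104 107 105 106 108 102  97  78  85  88 104 103 104 103 104]
228 [106 108 104 103 104 106  93  73  79  88 103 104 104 104 103]
229 [ 95 103 103 105 106 103  97  64  73  86  94 102 104 103 104]
230 [ 96 105 103 105 104  99  87  58  69  79  89 103 105 103 103]
231 [105 103 104 104 103  84  65  51  60  76  88 103 102  94 102]
232 [106 105 103  89 101  72  53  50  55  75  85 103 103  94  87]
233 [103 101  93  82  99  75  57  51  57  75  85 102 104 102  79]
234 [104 101  80  87 102  92  63  64  63  73  95 103 105 105  93]
235 [104 104  91  95 103  90  63  71  77  72  98 103 104 102 101]
236 [102 104 104 105  97  82  55  70  83  80  99 104 103 104 101]
237 [104 103 104  97  77  72  52  76  79  75  95 103 103 103 104]
238 [105 105 103  89  61  62  54  83  73  61  88 101 100 101 103]
239 [107 106 104  87  54  58  52  82  65  54  95 103 105 102 100]
240 [112 113 111  88  55  56  61  74  60  54 100 106 108 107 107]
241 [112 116 112  85  56  51  63  66  54  53  88 112 117 113 113]
242 [112 114 110  94  79  73  73  77  75  76  93 108 111 105 105]
243 [ 99  98 107 113 111  88  78  89  89  90  93  91  92  97 111]
244 [ 83  86  94 104 110  76  65  71  70  72  72  67  71 112 128]
245 [ 85  84  86  84  81  53  47  50  51  49  55  52  72 126 136]
[[349.49266894 227.74276002]
 [347.4931851  241.69608833]]
```

View pics/q9z.png

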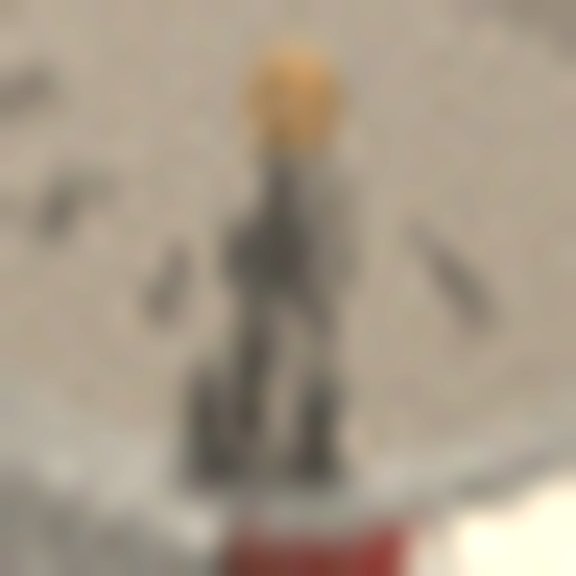

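```bash
python3 -m handwheel '{"translation":[[0,-0.01,0.006],[0,-0.018,0.013],[0,-0.018,0.014],[0,-0.018,0.014],[0,-0.018,0.014]],"turn":[0,0,0,0,0]}'; for i in 1 2 3; do python3 -m handwheel '{"translation":[[0,0,0],[0,0,0],[0,0,0],[0,0,0],[0,0,0]],"turn":[0,0,0,0,0]}' >/dev/null; done; python3 look.py q10; python3 - <<'E'
import cv2,numpy as np
im=cv2.imread("pics/q10_s.png"); g=cv2.cvtColor(im,cv2.COLOR_BGR2GRAY)
for r in range(226,246): print(r,g[r,342:357])
c=cv2.resize(im[222:246,338:362],None,fx=24,fy=24,interpolation=cv2.INTER_LANCZOS4)
cv2.imwrite("pics/q10z.png",cv2.convertScaleAbs(c,alpha=1.6))
E
```

```text
clock: 13.75
ee_pos: [0.501, 0.2023, 0.3703]
tcp_rot: [-0.035, 0.995, 0.09, 0.011]
ft_force: [-2.4, -1.0, 10.1]
opening: 0.0231
lean 0.4030 r 0.1780 x' -0.004048509502396433 [-0.65712071  0.53975044 -0.09667324]
t=15.25 pos [0.501  0.2024 0.3703] yaw 0.1786 tiltz [ 0.0166  0.0719 -0.9973] open 0.0233 F [-1.9 -0.4 10.1]
need [0.033  0.3189 0.3317] turn 0.0002 q [-0.39  0.28 -0.07  1.9  -0.05  0.91 -0.25]
226 [107 105 105 108 106 106 105  90  84  86  89 102 104 103 102]
227 [105 105 104 105 105 106 106  92  88  87  86 104 102 105 104]
228 [106 104 106 105 106 106 105  90  78  80  89 102 103 103 106]
229 [ 94 105 102 104 105 105 103  89  63  77  87  94 103 103 103]
230 [ 89 103 105 103 105 104  98  81  58  82  86  89 102 104 103]
231 [ 96 105 104 102 104 104  82  67  53  71  84  89 101 104 103]
232 [101 102 104 101  96 102  68  54  51  59  81  90  99 102  87]
233 [105 104 105  88  89 101  64  52  50  55  84  88 102 103  91]
234 [103 103  92  76  95 102  88  58  56  58  85  95 100 107 101]
235 [105 103  89  90 102 105  93  58  65  62  85 103 106 104 102]
236 [103 103  97 102 103 104  87  57  73  62  83 102 102 102 103]
237 [105 105 106 102  89  82  76  53  80  65  78 102 103 102 101]
238 [103 103 103 100  72  62  72  58  81  63  72  99 101 102 103]
239 [107 105 105 102  65  57  80  65  76  56  68 101 104 103 101]
240 [112 111 110 104  62  62  81  76  75  51  70 101 103 102 106]
241 [113 114 114 105  59  59  67  69  62  50  75 107 110 112 113]
242 [110 108 108  99  76  77  72  60  54  54 100 119 121 114 111]
243 [100 104 102 104 100  94  83  76  68  69  98 106 103  96 100]
244 [ 85  88  95  96 106  78  73  73  63  67  76  74  79 110 138]
245 [ 86  82  85  85  89  56  49  51  55  53  59  54  68 135 153]
```

View pics/q10z.png

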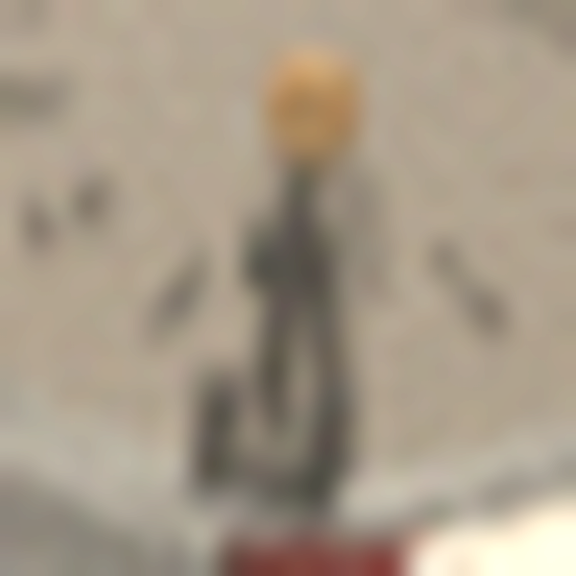

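View pics/q10.png

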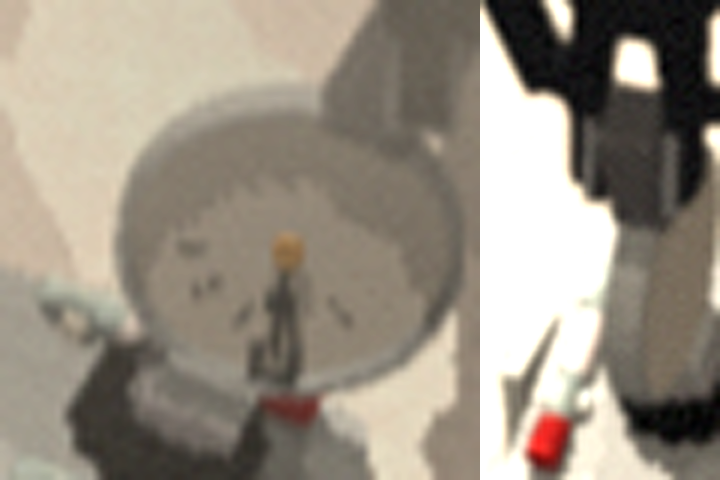

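```bash
python3 - <<'E'
from h import *
A=np.mean([ctrl.camera("scene").astype(float) for _ in range(8)],0)
g=A.mean(2)
for r in range(229,244): print(r,g[r,344:355].round().astype(int))
i=A.clip(0,255).astype(np.uint8)
crop(i,325,205,375,265,12,"pics/avg.png")
c=ctrl.camera("side"); crop(c,215,225,285,275,10,"pics/avgd.png")
s,R=st(); print(s["clock"],s["ee_pos"],s["ft_force"],s["opening"],abs(s["joint_velocities"]).max())
E
```

```text
229 [102 102 102 102 101  86  60  78  85  92 101]
230 [101 102 102 102  96  80  57  81  86  86  99]
231 [102 103 102 101  81  65  53  69  80  86  99]
232 [103  99  94  98  65  53  51  56  79  86 100]
233 [100  86  85  98  64  51  50  54  80  86  99]
234 [ 91  74  91 101  84  55  56  59  83  94 100]
235 [ 86  88 100 102  91  57  63  61  83  99 101]
236 [ 94 100 101 100  85  54  74  62  82  99 101]
237 [101 100  86  80  76  53  79  62  77  99 100]
238 [101 100  70  61  73  55  79  61  70  98 101]
239 [102  99  62  58  78  63  74  55  65  97 101]
240 [108 104  59  60  79  75  72  51  68  98 102]
241 [112 102  59  57  68  69  61  48  71 104 112]
242 [107 100  76  75  71  60  52  55  96 114 118]
243 [101 104  99  90  83  74  64  67  98 104 100]
15.8 [0.50099898 0.2023307  0.37028229] [-0.20450115 -0.83803607 10.71151964] 0.02316589952675337 0.0020561751949987927
```

View pics/avg.png

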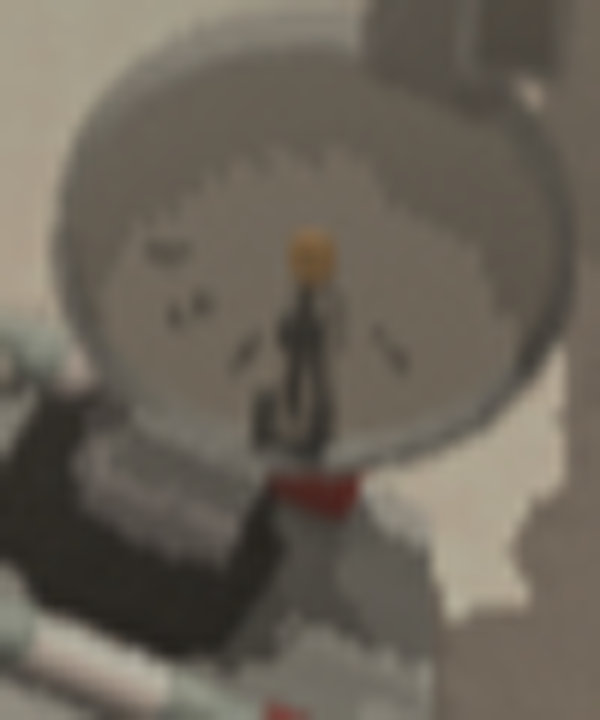

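View pics/avgd.png

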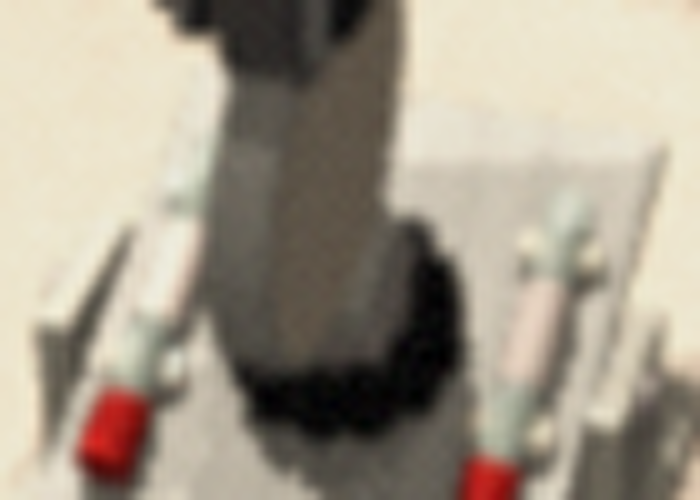

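```bash
python3 -c "
from rig import ctrl
print(ctrl.sign_off()); s=ctrl.observe(); print(s['clock'],s['ee_pos'],s['ft_force'],s['opening'])"
```

```text
the job is handed in; nothing more can be done
None
the job is handed in; nothing more can be done
```

I lifted the small gauge out of the rack, seated its blade in the knob slot and rocked the knob to about 0.39–0.40 rad. I handed the job in at about 15.8 s, still gripping the gauge and pressing it down.

**Last checks**
- **Pointer:** in an average of 8 scene frames the pointer sits at column 349.0, between prongs at about 346.5 and 351.2. There is light on both sides, so it is roughly within 0.03 rad of centre. A shadow of the pointer touches the right prong and blurs that edge.
- **Seating:** at insertion the tip reached z = 0.0626 m, against about 0.062 m for fully home. At hand-in there was about 13 N of downward push, and pushing deeper did not lower it. The gripper opening was 23 mm and the arm was still.

**What disagreed**
- **Tool tilt:** while I held the gauge up to the camera, one move ran out of reach and left the tool tilted by about 4°. It could not be undone, so the gauge leans about 1.6° sideways in the slot. I expect that to leave the middle of the collar up to about 0.4 mm high, but I did not measure it directly.
- **Lean angle:** the lean worked out from the tool pose (0.403 rad) is a little above my reading of the index (about 0.38 rad). I put this down to a 1–2 mm error in the slot position, and set the final angle by the picture.

I kept the gauge clear of the dish, the bottle and the red tray throughout.

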